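# Feel for the hidden drawer release on the filter unit

## Robot

A 7-joint arm with a two-finger parallel gripper is mounted at the origin on the work surface. World frame = base frame: x ahead of the robot, y to its left, z up, the work surface at z = 0. Lengths are in m, angles in degrees, forces in N, time in s.
With the tool pointing down it reaches from about 0.35 to 0.9 m from the base axis. Payload 7.2 kg.
Tool frame: the origin (TCP) lies at the very end of the fingers, on their centre line; the grasp point (between the pads) lies 19 mm behind it; y points along the fingers, x is the direction in which the jaws open and shut, and the axes are right-handed (so a half turn about y gives the same grasp; the last joint's range is limited). The gripper opens to 85 mm and grips with 20 to 120 N. Pads are 22 mm wide; open, the fingers measure 114 mm over their backs; the gripper's body (76 mm by 85 mm) begins 54 mm behind the grasp point. The pads swing forward as they close: fully open they stand 13 mm farther back than shut.
Start: joints at [68.572, 23.554, -0.728, 91.456, 0.321, 64.991, -4.71], TCP at [0.188, -0.596, 0.231] pointing down, gripper open.
Joint ranges: [-169.25, 169.25], [-16.82, 113.86], [-84.01, 82.57], [7.8, 145.47], [-59.2, 239.2], [7.22, 106.19], [-163.78, 163.78]. Speed limits (degrees/s): [136.94, 136.94, 172.46, 172.46, 180, 180, 180].

## Interface

Orientations are given as a 3x3 rotation matrix whose columns are the frame's x, y, z axes.
In Python, from cell import ctrl gives the robot as it stands.
- The arm moves only by the tool move_arm, never from a script. Its argument "targets" is a list of rows, each an object of numbers: "dx", "dy", "dz": the shift along the tool's x, y, z in m; "twist": the turn about the tool's y in rad; "gripper": the opening, from 0 (shut) to 1 (fully open). A call has 1 to 8 rows; each row is the pose to reach, as a shift and turn from the pose commanded when the call began, along the tool's axes at that moment; what a row does not reach only later rows make up. A row lasts 1/10 s, in which the tool goes at most 50 mm and 8.59 degrees, less where a joint would pass 70% of its speed; a pose out of reach is approached as far as the arm can. A call with a gripper value outside its range is refused whole. The fingers move at their own pace and stop on an object; "squeeze" is the grip in N (left out, the last holds). Time passes only in rows, so rows that repeat a pose let the fingers close. It gives the time, the measured TCP pose, the force and the opening at its end, in the units of the state.
- ctrl.observe(): the state, without advancing time (a new reading comes with each control period).
- ctrl.grab_frame(name): name is "scene" or "top" or "wrist"; returns the picture (400x640x3 uint8, red, green, blue); there is no depth.
- ctrl.get_calibration(name): a dict with "camera_matrix" (3x3 intrinsics, pixels), "R" (3x3) and "t" (3): a world point X has camera coordinates R X + t; the wrist camera has in their place "hand_eye" (4x4, takes a point from camera to tool coordinates, whose origin is the TCP and whose axes are the tool frame's). Camera axes: x right, y down, z forward; pixel columns grow to the right and rows downward; lengths in m; the calibration is good to about 2 mm. A picture is of the moment at which its call begins: read the wrist's pose just before it. get_calibration takes no time and is no camera call.
- ctrl.job_done(): hands the job in, once; it reports no verdict.
The state is a dict: "time_s": time; "q": joint angles; "joint_velocities": joint speeds; "effort": joint torques, N m; "tool_pos": TCP position; "eef_rot": TCP orientation; "force": force on the tool from outside, world axes, zero at the start; "torque": the same for the moment, N m; "gripper_width": finger opening in m.
Only numpy, scipy, OpenCV 4.12 (cv2) and the standard library are available. Lean on these libraries where they do the work, as an engineer would, in place of code of your own. Each camera call takes 0.05 s, during which the arm holds its last target. There are 200 camera calls.

## Task

The drawer of the white filter unit is released by a concealed push button: one of the six look-alike recessed pads in its flat top gives when pressed, the other five are rigid dummies. Feel gently from pad to pad with the fingertips until you find the one that gives, press it fully home so that the drawer comes all the way out, then take the hand away and leave the drawer out. Only touch and press: grasp nothing, and leave the slide box, the bottle and the dish standing where they are.

Things in the scene. Friction and masses are not known exactly. Their poses are not given: they have to be found in the camera images.
- unit: White plastic filter unit fixed on the bench: low case, 150 mm along its x, 210 along its y, 85 high. Origin at the centre of its underside, z up; drawer in its -x face. The flat top has six square recesses 48 mm wide (2 rows of 3, 58 mm grid), each filled by a look-alike pad 46 mm square, its face 2 mm below the top. Five are rigid dummies; one, different in every run, is the release button.
- pad0 (a point): Point fixed on the case at the centre of the face of the pad (as built, not pressed) in one recess: -29 mm in x, -58 mm in y of the unit, 83 mm above the bench. Axes as the unit's. Whether this pad is the button is not told.
- pad1 (a point): Point fixed on the case at the centre of the face of the pad (as built, not pressed) in one recess: -29 mm in x, +0 mm in y of the unit, 83 mm above the bench. Axes as the unit's. Whether this pad is the button is not told.
- pad2 (a point): Point fixed on the case at the centre of the face of the pad (as built, not pressed) in one recess: -29 mm in x, +58 mm in y of the unit, 83 mm above the bench. Axes as the unit's. Whether this pad is the button is not told.
- pad3 (a point): Point fixed on the case at the centre of the face of the pad (as built, not pressed) in one recess: +29 mm in x, -58 mm in y of the unit, 83 mm above the bench. Axes as the unit's. Whether this pad is the button is not told.
- pad4 (a point): Point fixed on the case at the centre of the face of the pad (as built, not pressed) in one recess: +29 mm in x, +0 mm in y of the unit, 83 mm above the bench. Axes as the unit's. Whether this pad is the button is not told.
- pad5 (a point): Point fixed on the case at the centre of the face of the pad (as built, not pressed) in one recess: +29 mm in x, +58 mm in y of the unit, 83 mm above the bench. Axes as the unit's. Whether this pad is the button is not told.
- release (a joint): Travel of the release button wherever it is: 0 = not pressed, 0.007 m = fully home. It starts to give at about 3.5 N straight down on the pad (dummies do not give), needs no more than 6 N to go home slowly, and stays down where it is left: it does not spring back.
- drawer (a joint): How far the filter drawer stands out of the case towards the unit's -x: 0 = shut and flush, 0.0235 m = fully out. It is linked to the button: it comes out in proportion as the button goes down, and stays out when the finger leaves. It has no handle.
- drawer_front (a point): Centre of the outer face of the drawer's front plate (118 mm wide, 34 mm high), 26 mm above the bench; moves with the drawer.
- slide_box_mid (a point): Bystander: loose grey slide box, 82 x 100 x 34 mm, on the bench beside the unit (its +y side). Point at its centre, half-way up.
- oil_bottle_mid (a point): Bystander: loose small amber bottle, 30 mm diameter, 70 mm tall, upright on the bench beside the unit (its -y side). Point at its centre, half-way up.
- dish_mid (a point): Bystander: loose covered glass dish, 90 mm diameter, 16 mm high, on the bench behind the unit (its +x side). Point at its centre, half-way up.

How it is judged (in metres and radians):
At the end, for the whole second after the job is handed in: The release button is down by more than 5.8 mm of its 7 mm and the drawer is at rest more than 19.5 mm out of the case (value of joint release above 0.0058 m and value of joint drawer above 0.0195 m and velocity of joint drawer below 0.01 m/s); the robot touches nothing.
It fails at once if the slide box is lifted, tipped or shifted by more than 15 mm (distance of slide_box_mid from where it was at the start of the episode above 0.015 m).
It fails at once if the oil bottle is lifted, tipped or shifted by more than 15 mm (distance of oil_bottle_mid from where it was at the start of the episode above 0.015 m).
It fails at once if the dish is lifted, tipped or shifted by more than 15 mm (distance of dish_mid from where it was at the start of the episode above 0.015 m).
It fails at once if the fingers press on anything with more than 50 N (not gentle) (contact force between the fingers and anything else above 50 N).
It also fails if it takes over 48 s, if anything falls off the work surface, if the arm or the gripper's body presses on something with over 40 N, if the wrist force passes 120 N, or if a joint passes its speed limit or range.

## Working session

There is one attempt and no reset: what is moved stays moved. The work goes in short steps, Python scripts to look and compute and a tool call to move; the robot and the scene stay as the last step left them, time stands still between calls to the robot, and variables do not carry over. Pictures are saved under pics/ and viewed, about 8 in all and at most 12, crops included, and the job is handed in when it is done.

Besides the shell and the picture viewer there is one more tool, called by a JSON object that holds its "op" and its "data", one argument or row to a line. move_arm: Moves the arm, as the interface text tells. Its arguments: {"type":"object","properties":{"targets":{"type":"array","items":{"type":"object","properties":{"dx":{"type":"number"},"dy":{"type":"number"},"dz":{"type":"number"},"twist":{"type":"number"},"gripper":{"type":"number"}}}},"squeeze":{"type":"number"}},"required":["targets"]}

```bash
mkdir -p pics; python3 - <<'E'
from cell import ctrl
import cv2,numpy as np
s=ctrl.observe();print(s['time_s'],s['tool_pos'],np.round(s['eef_rot'],3),s['force'],s['gripper_width'])
for n in("scene","top"):
    f=ctrl.grab_frame(n);cv2.imwrite(f"pics/{n}0.png",f[:,:,::-1])
    c=ctrl.get_calibration(n);print(n,c)
E
```

```text
0.0 [ 0.18795529 -0.59553287  0.23045135] [[ 0.301 -0.001  0.954]
 [-0.954  0.002  0.301]
 [-0.002 -1.    -0.   ]] [ 0.25474917 -0.78397684 -0.51093764] 0.08504944338228376
scene {'camera_matrix': array([[428.80656326,   0.        , 322.08447942],
       [  0.        , 428.80656326, 195.97347171],
       [  0.        ,   0.        ,   1.        ]]), 'R': array([[-0.65071973,  0.75925855, -0.00950241],
       [ 0.59471803,  0.50184041, -0.62806582],
       [-0.47209565, -0.41434607, -0.7781022 ]]), 't': array([ 0.33838105, -0.34397596,  1.23065129])}
top {'camera_matrix': array([[504.21281558,   0.        , 319.06492673],
       [  0.        , 504.21281558, 192.41020335],
       [  0.        ,   0.        ,   1.        ]]), 'R': array([[-3.11997381e-04, -9.99991421e-01,  4.13032958e-03],
       [-9.86676594e-01, -3.64140277e-04, -1.62693473e-01],
       [ 1.62693582e-01, -4.12605946e-03, -9.86668016e-01]]), 't': array([0.04796211, 0.60832989, 1.03481443])}
```

View pics/top0.png

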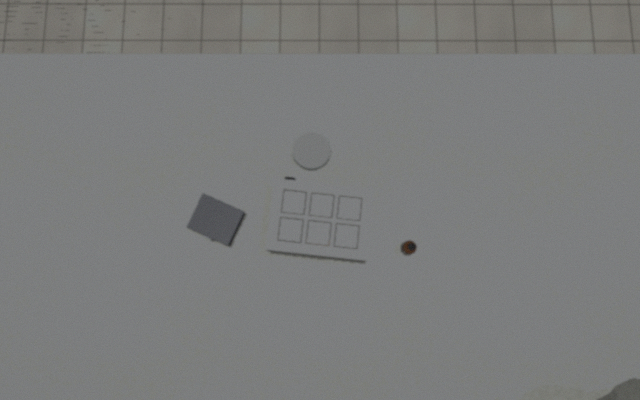

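View pics/scene0.png

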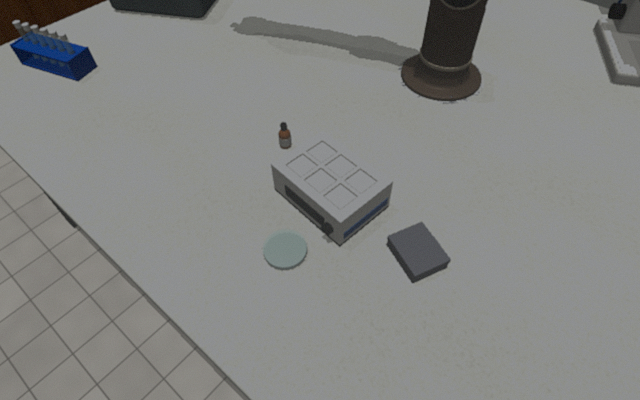

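Top view: the six pads form a grid from about (293,202) to (346,236). The drawer face is at the bottom, towards the robot. The box is at (216,220), the bottle at (408,247) and the dish at (312,151).

```bash
cat > h.py <<'E'
import numpy as np,cv2
from cell import ctrl
def ray(n,uv,z):
    c=ctrl.get_calibration(n);R,t=c['R'],c['t'];o=-R.T@t
    d=R.T@np.linalg.inv(c['camera_matrix'])@[*uv,1];return o+d*(z-o[2])/d[2]
def squares(img,lo,hi,roi):
    g=cv2.cvtColor(img,cv2.COLOR_RGB2GRAY);x0,y0,x1,y1=roi;g=cv2.resize(g[y0:y1,x0:x1],None,fx=4,fy=4,interpolation=cv2.INTER_CUBIC)
    b=cv2.adaptiveThreshold(g,255,cv2.ADAPTIVE_THRESH_MEAN_C,cv2.THRESH_BINARY,41,-0.0-3)
    out=[]
    for inv in(b,255-b):
        cs,_=cv2.findContours(inv,cv2.RETR_CCOMP,cv2.CHAIN_APPROX_NONE)
        for c in cs:
            r=cv2.minAreaRect(c);a=cv2.contourArea(c)
            if lo<min(r[1])/4 and max(r[1])/4<hi and a>.7*r[1][0]*r[1][1]:
                out.append(((r[0][0]+.5)/4-.5+x0,(r[0][1]+.5)/4-.5+y0,r[1][0]/4,r[1][1]/4))
    return np.array(out)
E
python3 - <<'E'
from h import *
img=cv2.imread('pics/top0.png')[:,:,::-1].copy()
q=squares(img,18,32,(255,170,385,270));print(q.round(1))
for u in q:print(ray('top',u[:2],.084).round(4))
for n,uv in(('box',(216,220)),('bottle',(408,247)),('dish',(312,151))):print(n,ray('top',uv,.03).round(3))
E
```

```text
[]
box [0.551 0.271 0.03 ]
bottle [ 0.492 -0.144  0.03 ]
dish [0.705 0.064 0.03 ]
```

```bash
python3 - <<'E'
from h import *
img=cv2.imread('pics/top0.png');c=cv2.resize(img[170:270,255:385],None,fx=6,fy=6,interpolation=cv2.INTER_CUBIC)
cv2.imwrite('pics/c.png',cv2.convertScaleAbs(c,alpha=1.6));g=cv2.cvtColor(img,cv2.COLOR_BGR2GRAY);print(g[230,265:375]);
b0=cv2.imread('pics/top0.png',0)
E
```

```text
[123 122 123 123 126 128 126 126 127 127 126 127 121 110 110 121 126 127
 123 126 125 129 125 126 123 127 125 123 129 129 126 127 128 125 124 121
 112 106 123 128 123 112 109 117 125 124 126 125 125 125 123 125 127 127
 126 127 126 127 126 126 127 126 125 122 111 107 115 123 125 120 108 113
 117 124 127 126 126 129 126 125 128 125 126 126 126 125 126 127 124 126
 122 125 118 113 113 125 127 124 123 125 128 127 130 128 125 124 126 125
 128 128]
```

View pics/c.png

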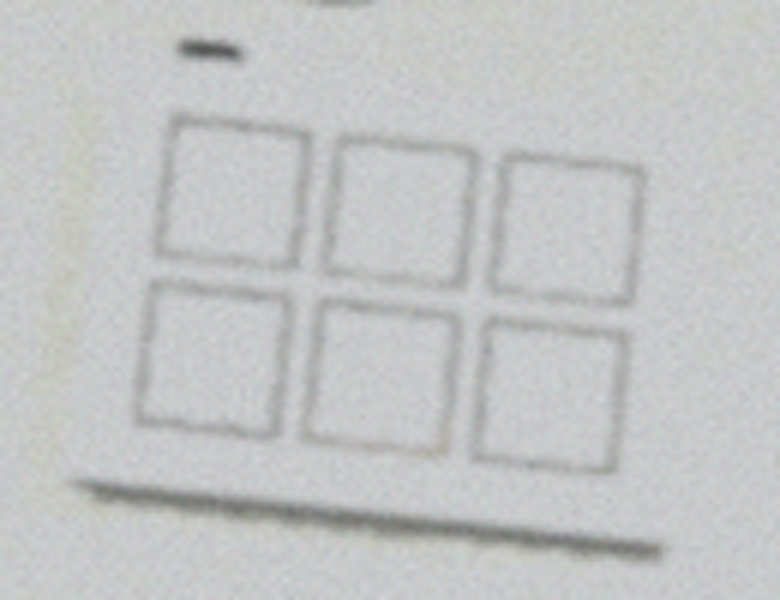

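Six dark square outlines are clear, each about 24 px wide. A fixed dark threshold should find them.

```bash
python3 - <<'E'
from h import *
g=cv2.imread('pics/top0.png',0)[170:270,255:385];g=cv2.resize(cv2.GaussianBlur(g,(0,0),.7),None,fx=4,fy=4,interpolation=cv2.INTER_CUBIC)
P=[]
for th in(119,120,121,122):
    cs,_=cv2.findContours((g<th).astype(np.uint8),cv2.RETR_EXTERNAL,cv2.CHAIN_APPROX_NONE)
    P=[cv2.minAreaRect(c) for c in cs];P=[r for r in P if 70<min(r[1]) and max(r[1])<130];print(th,len(P))
    if len(P)==6:break
W=np.array([ray('top',((r[0][0]+.5)/4-.5+255,(r[0][1]+.5)/4-.5+170),.0845) for r in P])
print(W.round(4));
m=W[:,:2].mean(0)
# assign by rough yaw: rows/cols, linear fit
yaw=np.deg2rad(-6)
for _ in range(5):
    e=np.array([[np.cos(yaw),-np.sin(yaw)],[np.sin(yaw),np.cos(yaw)]])
    l=(W[:,:2]-m)@e; L=np.c_[np.where(l[:,0]>0,.029,-.029),np.round(l[:,1]/.058)*.058]
    H=(L).T@(W[:,:2]-m);yaw=np.arctan2(H[0,1]-H[1,0],H[0,0]+H[1,1])
e=np.array([[np.cos(yaw),-np.sin(yaw)],[np.sin(yaw),np.cos(yaw)]])
print('centre',m,'yaw',np.rad2deg(yaw),'res mm',((L@e.T+m-W[:,:2])*1e3).round(1).tolist())
pads=[e@np.array(p)+m for p in[(-.029,-.058),(-.029,0),(-.029,.058),(.029,-.058),(.029,0),(.029,.058)]]
s=ctrl.observe()
for i,p in enumerate(pads):print(i,p.round(4),'tool d',(s['eef_rot'].T@(np.r_[p,.083]-s['tool_pos'])).round(4))
# compare with scene image projection
c=ctrl.get_calibration('scene');im=cv2.imread('pics/scene0.png')
for p in pads:
    v=c['camera_matrix']@(c['R']@np.r_[p,.083]+c['t']);cv2.circle(im,tuple(np.round(v[:2]/v[2]).astype(int)),2,(0,0,255),-1)
cv2.imwrite('pics/c2.png',cv2.resize(im[110:280,230:470],None,fx=3,fy=3))
E
```

```text
119 6
[[ 0.5126 -0.0075  0.0845]
 [ 0.5192  0.0501  0.0845]
 [ 0.5256  0.1077  0.0845]
 [ 0.5705 -0.0138  0.0845]
 [ 0.5769  0.0437  0.0845]
 [ 0.583   0.1011  0.0845]]
centre [0.54799458 0.04687689] yaw -6.337821830019356 res mm [[0.1, -0.1], [-0.0, 0.0], [-0.1, 0.1], [-0.1, -0.2], [-0.1, 0.0], [0.2, 0.2]]
0 [ 0.5128 -0.0076] tool d [-0.4627  0.1482  0.4867]
1 [0.5192 0.0501] tool d [-0.5158  0.1483  0.5102]
2 [0.5256 0.1077] tool d [-0.5688  0.1483  0.5337]
3 [ 0.5704 -0.014 ] tool d [-0.4393  0.1481  0.5398]
4 [0.5768 0.0437] tool d [-0.4923  0.1482  0.5632]
5 [0.5832 0.1013] tool d [-0.5453  0.1483  0.5867]
```

View pics/c2.png

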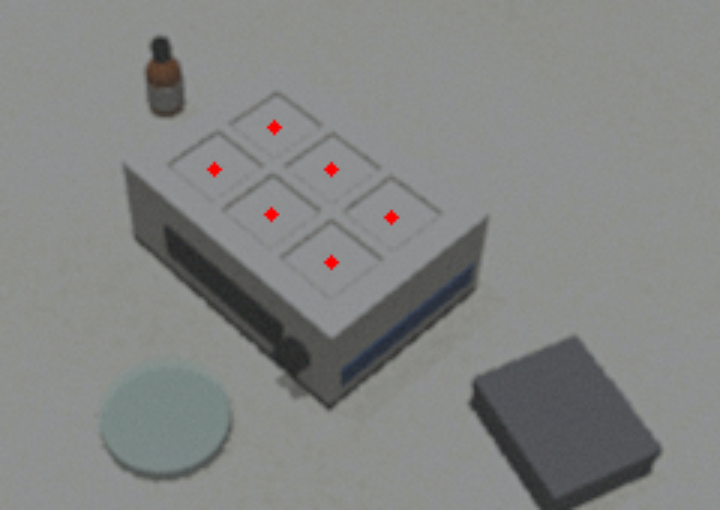

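{"op": "move_arm", "data": {
  "targets": [
    {"dx":-0.463,"dz":0.487,"dy":0.05,"twist":0.415,"gripper":0},
    {"dx":-0.463,"dz":0.487,"dy":0.05,"twist":0.415,"gripper":0},
    {"dx":-0.463,"dz":0.487,"dy":0.05,"twist":0.415,"gripper":0},
    {"dx":-0.463,"dz":0.487,"dy":0.05,"twist":0.415,"gripper":0},
    {"dx":-0.463,"dz":0.487,"dy":0.05,"twist":0.415,"gripper":0},
    {"dx":-0.463,"dz":0.487,"dy":0.05,"twist":0.415,"gripper":0},
    {"dx":-0.463,"dz":0.487,"dy":0.05,"twist":0.415,"gripper":0},
    {"dx":-0.463,"dz":0.487,"dy":0.05,"twist":0.415,"gripper":0}
  ]
}}

```text
time_s: 0.9
tool_pos: [0.3815, -0.245, 0.2015]
eef_rot: [[-0.109, 0.0, 0.994], [-0.994, -0.0, -0.109], [0.0, -1.0, 0.0]]
force: [0.7, -0.7, 0.5]
gripper_width: -0.0003
```

```bash
cat >> h.py <<'E'
PADS=np.array([[.5128,-.0076],[.5192,.0501],[.5256,.1077],[.5704,-.014],[.5768,.0437],[.5832,.1013]])
def st():
    s=ctrl.observe();R=s['eef_rot']
    print('t',s['time_s'],'pos',s['tool_pos'].round(4),'F',s['force'].round(2),'w',round(s['gripper_width'],4),'xang',np.rad2deg(np.arctan2(R[1,0],R[0,0])).round(2),'tooly',R[:,1].round(4))
    for i,p in enumerate(PADS):print(i,(R.T@(np.r_[p,.083]-s['tool_pos'])).round(4))
E
python3 -c "from h import *;st()"
```

```text
t 0.9 pos [ 0.3815 -0.245   0.2015] F [ 0.7  -0.66  0.51] w -0.0003 xang -96.27 tooly [ 1.e-04 -2.e-04 -1.e+00]
0 [-0.2503  0.1184  0.1046]
1 [-0.3084  0.1184  0.1047]
2 [-0.3663  0.1184  0.1047]
3 [-0.2502  0.1184  0.1625]
4 [-0.3083  0.1184  0.1626]
5 [-0.3662  0.1184  0.1627]
```

{"op": "move_arm", "data": {
  "targets": [
    {"dx":-0.25,"dz":0.105,"dy":0.05},
    {"dx":-0.25,"dz":0.105,"dy":0.05},
    {"dx":-0.25,"dz":0.105,"dy":0.05},
    {"dx":-0.25,"dz":0.105,"dy":0.05},
    {"dx":-0.25,"dz":0.105,"dy":0.05},
    {"dx":-0.25,"dz":0.105,"dy":0.08},
    {"dx":-0.25,"dz":0.105,"dy":0.106},
    {"dx":-0.25,"dz":0.105,"dy":0.106}
  ]
}}

```text
$.targets[0]: bad value
```

```bash
python3 -c "from h import *;st()"
```

```text
t 0.9 pos [ 0.3815 -0.245   0.2015] F [ 0.7  -0.66  0.51] w -0.0003 xang -96.27 tooly [ 1.e-04 -2.e-04 -1.e+00]
0 [-0.2503  0.1184  0.1046]
1 [-0.3084  0.1184  0.1047]
2 [-0.3663  0.1184  0.1047]
3 [-0.2502  0.1184  0.1625]
4 [-0.3083  0.1184  0.1626]
5 [-0.3662  0.1184  0.1627]
```

{"op": "move_arm", "data": {
  "targets": [
    {"dx":-0.25,"dz":0.105,"dy":0.05,"twist":0,"gripper":0},
    {"dx":-0.25,"dz":0.105,"dy":0.05,"twist":0,"gripper":0},
    {"dx":-0.25,"dz":0.105,"dy":0.05,"twist":0,"gripper":0},
    {"dx":-0.25,"dz":0.105,"dy":0.05,"twist":0,"gripper":0},
    {"dx":-0.25,"dz":0.105,"dy":0.05,"twist":0,"gripper":0},
    {"dx":-0.25,"dz":0.105,"dy":0.08,"twist":0,"gripper":0},
    {"dx":-0.25,"dz":0.105,"dy":0.106,"twist":0,"gripper":0},
    {"dx":-0.25,"dz":0.105,"dy":0.106,"twist":0,"gripper":0}
  ]
}}

```text
time_s: 1.7
tool_pos: [0.5101, -0.0089, 0.0922]
eef_rot: [[-0.107, -0.007, 0.994], [-0.994, 0.0, -0.107], [0.0, -1.0, -0.007]]
force: [-0.1, -0.3, 0.3]
gripper_width: -0.0003
```

```bash
python3 -c "from h import *;st()"
```

```text
t 1.7 pos [ 0.5101 -0.0089  0.0922] F [-0.1  -0.26  0.3 ] w -0.0003 xang -96.13 tooly [-7.e-03  3.e-04 -1.e+00]
0 [-0.0016  0.0092  0.0026]
1 [-0.0597  0.0092  0.0028]
2 [-0.1176  0.0092  0.003 ]
3 [-0.0014  0.0088  0.0605]
4 [-0.0594  0.0088  0.0607]
5 [-0.1174  0.0088  0.0609]
```

{"op": "move_arm", "data": {
  "targets": [
    {"dx":0,"dz":0,"dy":0.002,"twist":0,"gripper":0},
    {"dx":0,"dz":0,"dy":0.004,"twist":0,"gripper":0},
    {"dx":0,"dz":0,"dy":0.004,"twist":0,"gripper":0}
  ]
}}

```text
time_s: 2.0
tool_pos: [0.5133, -0.0106, 0.0927]
eef_rot: [[-0.11, 0.002, 0.994], [-0.994, -0.0, -0.11], [0.0, -1.0, 0.002]]
force: [0.2, 0.2, -0.9]
gripper_width: -0.0001
```

{"op": "move_arm", "data": {
  "targets": [
    {"dx":-0.003,"dz":0,"dy":0.003,"twist":0,"gripper":0},
    {"dx":-0.003,"dz":0,"dy":0.005,"twist":0,"gripper":0},
    {"dx":-0.003,"dz":0,"dy":0.007,"twist":0,"gripper":0},
    {"dx":-0.003,"dz":0,"dy":0.007,"twist":0,"gripper":0}
  ]
}}

```text
time_s: 2.4
tool_pos: [0.5128, -0.0069, 0.0844]
eef_rot: [[-0.109, -0.0, 0.994], [-0.994, -0.0, -0.109], [0.0, -1.0, -0.0]]
force: [0.6, 0.2, 0.1]
gripper_width: 0.0
```

{"op": "move_arm", "data": {
  "targets": [
    {"dx":0,"dz":0,"dy":0.001,"twist":0,"gripper":0},
    {"dx":0,"dz":0,"dy":0.002,"twist":0,"gripper":0},
    {"dx":0,"dz":0,"dy":0.002,"twist":0,"gripper":0}
  ]
}}

```text
time_s: 2.7
tool_pos: [0.5131, -0.0069, 0.0831]
eef_rot: [[-0.109, 0.0, 0.994], [-0.994, -0.0, -0.109], [0.0, -1.0, 0.0]]
force: [-2.5, -0.7, 7.2]
gripper_width: 0.0001
```

{"op": "move_arm", "data": {
  "targets": [
    {"dx":0,"dz":0,"dy":0.001,"twist":0,"gripper":0},
    {"dx":0,"dz":0,"dy":0.001,"twist":0,"gripper":0},
    {"dx":0,"dz":0,"dy":0.001,"twist":0,"gripper":0}
  ]
}}

```text
time_s: 3.0
tool_pos: [0.5131, -0.0068, 0.0831]
eef_rot: [[-0.109, 0.001, 0.994], [-0.994, -0.001, -0.109], [0.001, -1.0, 0.001]]
force: [-5.3, -0.9, 16.6]
gripper_width: 0.0003
```

Pad 0 is rigid: 16.6 N with no travel. Next is pad 1.

{"op": "move_arm", "data": {
  "targets": [
    {"dx":0,"dz":0,"dy":-0.014,"twist":0,"gripper":0},
    {"dx":-0.029,"dz":0,"dy":-0.014,"twist":0,"gripper":0},
    {"dx":-0.058,"dz":0,"dy":-0.014,"twist":0,"gripper":0},
    {"dx":-0.058,"dz":0,"dy":-0.012,"twist":0,"gripper":0},
    {"dx":-0.058,"dz":0,"dy":-0.007,"twist":0,"gripper":0},
    {"dx":-0.058,"dz":0,"dy":-0.003,"twist":0,"gripper":0},
    {"dx":-0.058,"dz":0,"dy":-0.001,"twist":0,"gripper":0},
    {"dx":-0.058,"dz":0,"dy":-0.001,"twist":0,"gripper":0}
  ]
}}

```text
time_s: 3.8
tool_pos: [0.519, 0.0497, 0.0831]
eef_rot: [[-0.111, -0.001, 0.994], [-0.994, -0.001, -0.111], [0.001, -1.0, -0.001]]
force: [-4.9, 0.3, 11.6]
gripper_width: 0.0001
```

Pad 1 is rigid too: 11.6 N at z 0.0831. Next is pad 2.

{"op": "move_arm", "data": {
  "targets": [
    {"dx":0,"dz":0,"dy":-0.013,"twist":0,"gripper":0},
    {"dx":-0.029,"dz":0,"dy":-0.013,"twist":0,"gripper":0},
    {"dx":-0.058,"dz":0,"dy":-0.013,"twist":0,"gripper":0},
    {"dx":-0.058,"dz":0,"dy":-0.011,"twist":0,"gripper":0},
    {"dx":-0.058,"dz":0,"dy":-0.006,"twist":0,"gripper":0},
    {"dx":-0.058,"dz":0,"dy":-0.002,"twist":0,"gripper":0},
    {"dx":-0.058,"dz":0,"dy":0,"twist":0,"gripper":0},
    {"dx":-0.058,"dz":0,"dy":0,"twist":0,"gripper":0}
  ]
}}

```text
time_s: 4.6
tool_pos: [0.5254, 0.1068, 0.0831]
eef_rot: [[-0.111, -0.001, 0.994], [-0.994, -0.001, -0.111], [0.001, -1.0, -0.001]]
force: [-4.5, -1.1, 10.7]
gripper_width: 0.0001
```

Pad 2 is rigid. Next is pad 5, at +58 mm along tool z.

{"op": "move_arm", "data": {
  "targets": [
    {"dx":0,"dz":0,"dy":-0.013,"twist":0,"gripper":0},
    {"dx":0,"dz":0.029,"dy":-0.013,"twist":0,"gripper":0},
    {"dx":0,"dz":0.058,"dy":-0.013,"twist":0,"gripper":0},
    {"dx":0,"dz":0.058,"dy":-0.011,"twist":0,"gripper":0},
    {"dx":0,"dz":0.058,"dy":-0.006,"twist":0,"gripper":0},
    {"dx":0,"dz":0.058,"dy":-0.002,"twist":0,"gripper":0},
    {"dx":0,"dz":0.058,"dy":0,"twist":0,"gripper":0},
    {"dx":0,"dz":0.058,"dy":0,"twist":0,"gripper":0}
  ]
}}

```text
time_s: 5.4
tool_pos: [0.5821, 0.1019, 0.0831]
eef_rot: [[-0.109, -0.001, 0.994], [-0.994, -0.001, -0.109], [0.001, -1.0, -0.001]]
force: [-3.9, -1.0, 9.1]
gripper_width: 0.0001
```

Pad 5 is rigid. Next is pad 4.

{"op": "move_arm", "data": {
  "targets": [
    {"dx":0,"dz":0,"dy":-0.013,"twist":0,"gripper":0},
    {"dx":0.029,"dz":0,"dy":-0.013,"twist":0,"gripper":0},
    {"dx":0.058,"dz":0,"dy":-0.013,"twist":0,"gripper":0},
    {"dx":0.058,"dz":0,"dy":-0.011,"twist":0,"gripper":0},
    {"dx":0.058,"dz":0,"dy":-0.006,"twist":0,"gripper":0},
    {"dx":0.058,"dz":0,"dy":-0.002,"twist":0,"gripper":0},
    {"dx":0.058,"dz":0,"dy":0,"twist":0,"gripper":0},
    {"dx":0.058,"dz":0,"dy":0,"twist":0,"gripper":0}
  ]
}}

```text
time_s: 6.2
tool_pos: [0.5768, 0.0457, 0.0822]
eef_rot: [[-0.107, -0.001, 0.994], [-0.994, 0.0, -0.107], [-0.0, -1.0, -0.001]]
force: [-0.5, -0.0, 0.3]
gripper_width: -0.0
```

Pad 4 reads 0.9 mm lower with little force, so it probably gives. I'll press on slowly.

{"op": "move_arm", "data": {
  "targets": [
    {"dx":0,"dz":0,"dy":0.0005,"twist":0,"gripper":0},
    {"dx":0,"dz":0,"dy":0.001,"twist":0,"gripper":0},
    {"dx":0,"dz":0,"dy":0.0015,"twist":0,"gripper":0},
    {"dx":0,"dz":0,"dy":0.002,"twist":0,"gripper":0},
    {"dx":0,"dz":0,"dy":0.0025,"twist":0,"gripper":0},
    {"dx":0,"dz":0,"dy":0.003,"twist":0,"gripper":0}
  ]
}}

```text
time_s: 6.8
tool_pos: [0.5772, 0.0448, 0.0797]
eef_rot: [[-0.109, 0.001, 0.994], [-0.994, 0.0, -0.109], [-0.0, -1.0, 0.001]]
force: [-0.6, 3.2, 3.3]
gripper_width: -0.0002
```

It gives: 3.3 mm down at 3.3 N. Home is at z 0.076, so I keep going at the same pace.

{"op": "move_arm", "data": {
  "targets": [
    {"dx":0,"dz":0,"dy":0.0005,"twist":0,"gripper":0},
    {"dx":0,"dz":0,"dy":0.001,"twist":0,"gripper":0},
    {"dx":0,"dz":0,"dy":0.0015,"twist":0,"gripper":0},
    {"dx":0,"dz":0,"dy":0.002,"twist":0,"gripper":0},
    {"dx":0,"dz":0,"dy":0.0025,"twist":0,"gripper":0},
    {"dx":0,"dz":0,"dy":0.003,"twist":0,"gripper":0},
    {"dx":0,"dz":0,"dy":0.0035,"twist":0,"gripper":0},
    {"dx":0,"dz":0,"dy":0.0035,"twist":0,"gripper":0}
  ]
}}

```text
time_s: 7.6
tool_pos: [0.5772, 0.0445, 0.0762]
eef_rot: [[-0.109, 0.0, 0.994], [-0.994, -0.0, -0.109], [-0.0, -1.0, 0.0]]
force: [0.8, 2.1, 3.5]
gripper_width: -0.0002
```

{"op": "move_arm", "data": {
  "targets": [
    {"dx":0,"dz":0,"dy":0.0005,"twist":0,"gripper":0},
    {"dx":0,"dz":0,"dy":0.001,"twist":0,"gripper":0},
    {"dx":0,"dz":0,"dy":0.0015,"twist":0,"gripper":0},
    {"dx":0,"dz":0,"dy":0.0015,"twist":0,"gripper":0}
  ]
}}

```text
time_s: 8.0
tool_pos: [0.5773, 0.0446, 0.076]
eef_rot: [[-0.109, 0.001, 0.994], [-0.994, -0.0, -0.109], [0.0, -1.0, 0.001]]
force: [-2.8, 1.3, 15.7]
gripper_width: 0.0006
```

The button has hit its stop: z 0.076 (7 mm down) and 15.7 N. Now I lift straight up and clear.

{"op": "move_arm", "data": {
  "targets": [
    {"dx":0,"dz":0,"dy":-0.01,"twist":0,"gripper":0},
    {"dx":0,"dz":0,"dy":-0.04,"twist":0,"gripper":0},
    {"dx":0,"dz":0,"dy":-0.08,"twist":0,"gripper":0},
    {"dx":0,"dz":0,"dy":-0.12,"twist":0,"gripper":0},
    {"dx":0.1,"dz":-0.1,"dy":-0.15,"twist":0,"gripper":0},
    {"dx":0.2,"dz":-0.1,"dy":-0.15,"twist":0,"gripper":0},
    {"dx":0.2,"dz":-0.1,"dy":-0.15,"twist":0,"gripper":0},
    {"dx":0.2,"dz":-0.1,"dy":-0.15,"twist":0,"gripper":0}
  ]
}}

```text
time_s: 8.8
tool_pos: [0.4673, -0.12, 0.2216]
eef_rot: [[-0.109, -0.001, 0.994], [-0.994, -0.001, -0.109], [0.001, -1.0, -0.001]]
force: [0.7, -0.6, 0.1]
gripper_width: 0.0002
```

```bash
python3 - <<'E'
from h import *
a=cv2.resize(ctrl.grab_frame('top')[120:280,170:430],None,fx=3,fy=3)[:,:,::-1]
cv2.imwrite('pics/e.png',cv2.convertScaleAbs(a,alpha=1.5));st()
E
```

```text
t 8.85 pos [ 0.4635 -0.1286  0.2221] F [-3.41 -6.9  -0.17] w 0.0002 xang -96.79 tooly [-0.0033 -0.0049 -1.    ]
0 [-0.1267  0.1384  0.0351]
1 [-0.1848  0.1381  0.0346]
2 [-0.2427  0.1378  0.0342]
3 [-0.1272  0.1382  0.093 ]
4 [-0.1852  0.1379  0.0926]
5 [-0.2432  0.1376  0.0921]
```

View pics/e.png

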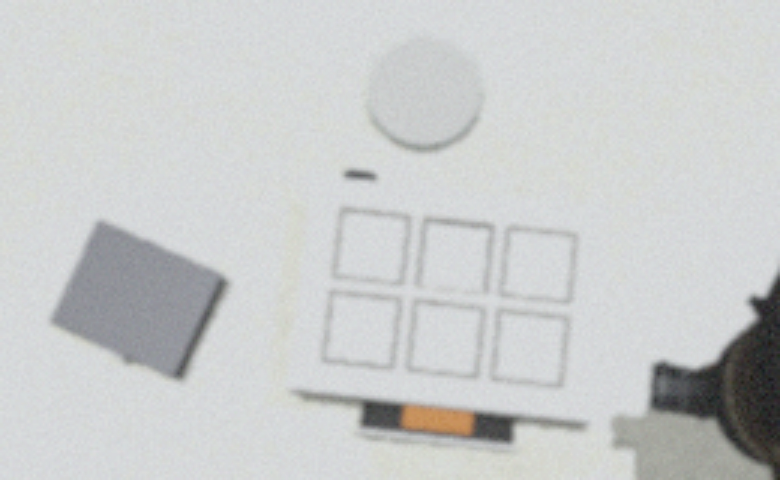

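The drawer stands out: its dark and orange interior shows from (360,400) to (515,440) in the crop, about 24 mm. The box and dish haven't moved. The hand is clear and hides the bottle, passing well above it. I'll let the arm settle and hand in.

{"op": "move_arm", "data": {
  "targets": [
    {"dx":0,"dz":0,"dy":0,"twist":0,"gripper":0},
    {"dx":0,"dz":0,"dy":0,"twist":0,"gripper":0},
    {"dx":0,"dz":0,"dy":0,"twist":0,"gripper":0}
  ]
}}

```text
time_s: 9.15
tool_pos: [0.4696, -0.1168, 0.2212]
eef_rot: [[-0.107, -0.0, 0.994], [-0.994, 0.0, -0.107], [-0.0, -1.0, -0.001]]
force: [-0.2, 0.2, -0.6]
gripper_width: -0.0001
```

```bash
python3 -c "
from h import *
s=ctrl.observe();print(s['tool_pos'],s['force'],s['time_s']);ctrl.job_done()"
```

```text
[ 0.46955157 -0.11678059  0.22120282] [-0.24987865  0.20867637 -0.56940288] 9.15
the job is handed in; nothing more can be done
```

The release button is pad 4. I pressed it fully home, the drawer came out, and I took the hand away and handed the job in at 9.15 s.

- **Feeling the pads:** Pads 0, 1, 2 and 5 were rigid, with no travel at 9 to 17 N. Pad 3 was never touched because pad 4 gave first.
- **Pressing:** Pad 4 gave at about 3.5 N and stopped 7 mm down, at 15.7 N. The highest finger force I read was 16.6 N, on pad 0.
- **Last checks:** The final top picture shows the drawer about 24 mm out, judged by eye, with the slide box and dish where they were. The hand is about 0.22 m above the bench and reads no contact force.
- **Not checked:** The hand hid the bottle in that last picture, so I could not confirm it by sight. The fingers stayed well above it throughout, and no unexpected force showed.

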